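# Lock the bench drill on

### The arm

A 6-joint arm with a two-finger parallel gripper is mounted at the origin on the work surface. World frame = base frame: x ahead of the robot, y to its left, z up, the work surface at z = 0. Lengths are in mm, angles in degrees, forces in N, time in s.
With the tool pointing down it reaches from about 300 to 850 mm from the base axis. Payload 4.2 kg.
Tool frame: the origin (TCP) lies at the very end of the fingers, on their centre line; the grasp point (between the pads) lies 19 mm behind it (env.grasp_offset is the distance from the TCP to the grasp point, in mm); z points along the fingers, y is the line along which they close (so a half turn about z gives the same grasp; the last joint's range is limited). The gripper opens to 91 mm and grips with 3 to 60 N. Pads are 32 mm wide; open, the fingers measure 118 mm over their backs; the gripper's body (76 mm by 178 mm) begins 60 mm behind the grasp point.
Start: joints at [-73.281, 18.312, 89.639, -0, 72.044, -1.146], TCP at [176.397, -547.291, 213.976] pointing down, gripper open.
Joint ranges: [-177.97, 177.97], [-48.28, 115.42], [12.27, 149.76], [-77.06, 257.06], [2.81, 150.46], [-146.56, 146.56]. Speed limits (degrees/s): [147.25, 147.25, 180, 180, 180, 180].

### API

Orientations are given as [roll, pitch, yaw] about the fixed x, y, z axes, in that order (R = Rz(yaw) Ry(pitch) Rx(roll)).
In Python, from workcell import env, eyes gives the robot as it stands.
- The arm moves only by the tool send_rows, never from a script. Its arguments are lists of equal length, an entry for each row: "grip": the opening, from -1 (shut) to 1 (fully open), so that 0 is half open; "xyz": the shift along the world's x, y, z in m, a list of three; "yaw": the turn about the world's z in degrees. A call has 1 to 8 rows; each row is the pose to reach, as a shift and turn from the pose commanded when the call began; what a row does not reach only later rows make up. A row lasts 1/12 s, in which the tool goes at most 41.7 mm and 7.16 degrees, less where a joint would pass 70% of its speed; a pose out of reach is approached as far as the arm can. A call with a gripper value outside its range is refused whole. The fingers move at their own pace and stop on an object; "grip_force" is the grip in N (left out, the last holds). Time passes only in rows, so rows that repeat a pose let the fingers close. It gives the time, the measured TCP pose, the force, the opening and the grip force at its end, in the units of the state.
- env.state(): the state, without advancing time (a new reading comes with each control period).
- eyes.grab_frame(name): name is "side" or "top" or "wrist"; returns a dict with "frame" (420x560x3 uint8, red, green, blue), "fx", "fy", "cx", "cy" (pixels), "pose" (4x4, takes a point from camera to world coordinates). Camera axes: x right, y down, z forward; pixel columns grow to the right and rows downward; lengths in mm; the calibration is good to about 2 mm. A picture is of the moment at which its call begins. There is no depth.
- env.job_done(): hands the job in; it is judged then, once.
The state is a dict: "time_s": time; "qpos": joint angles; "qvel": joint speeds; "effort": joint torques, N m; "ee_pos": TCP position; "ee_rot": TCP orientation; "force": force on the tool from outside, world axes, zero at the start; "torque": the same for the moment, N m; "gripper_width": finger opening in mm; "gripper_force": force on a finger pad.
Only numpy, scipy, OpenCV 4.12 (cv2) and the standard library are available. Lean on these libraries where they do the work, as an engineer would, in place of code of your own. Each camera call takes 0.05 s, during which the arm holds its last target. There are 200 camera calls.

### The job

The drill in the bench stand is to be run from a foot switch as a polisher, so its own switch must stay on with nobody holding it. Squeeze its trigger fully home, push in the lock-on button on the side of its grip while the trigger is held there, then ease the trigger out onto the lock with the button still pushed in and take the hand away, so that the lock alone holds the trigger in. Feel your way and never push hard on the drill or its stand, and leave everything else on the bench where it lies.

Things in the scene. Friction and masses are not known exactly. Their poses are not given: they have to be found in the camera images.
- stand: Low grey cast stand bolted to the bench, base plate 200 x 100 x 12 mm; its collar, 31 mm radius at x 82 to 106 mm, grips the neck of a dark teal hand drill tightly (the drill does not turn or shift). Origin on the bench below the drill's grip; x to the drill's nose, y to the side on which its pistol grip sticks out, z up. Drill: motor housing radius 33, x -74 to 50 mm, then a 36 mm radius polishing wheel, x 178 to 198
- spindle_axis (a point): Point of the spindle axis 125 mm above the stand's origin; the axis runs along the stand's x. The drill lies left side up, but how far it is turned about this axis in the collar differs and is not told: its grip (drill's y) points from 0.15 rad above level to 0.45 rad below. Drill axes: origin here, x as the stand's, y along the grip, z out of its left side. Grip: left face flat at z 17 (x -34 to 12, y 33 to 95), butt at y 167
- trigger (a joint): Inward travel, m, 0 out. Black trigger 38 (y) x 22 mm (z), middle of its face at drill (32, 62, 0) mm when out, 20 mm proud of the grip, free air ahead; slides in along -x. Fully home is a hard stop, felt: 8 to 12 mm in, as the preset wheel in its face is set (not told). Spring 4.5 N + 0.46 N/mm. Locked, it rests 4 mm short of home; squeezing it home again undoes the lock
- lock_button (a joint): Inward travel, m, 0 out, 0.0064 fully in. Black round button, 14 mm across, in the grip's left face; top at drill (-4.5, 62, 24.5) mm when out; moves in along -z. Spring 2.3 to 5.1 N. Blocked at 0.6 mm unless the trigger is within 1.5 mm of home. Pushed fully in, it must stay so until the trigger has eased onto it: then the trigger hooks it and it stays in, about 5 mm
- chuck_key: T-shaped steel chuck key, 80 mm long, lying on the bench beyond the stand, on the side away from the grip; bystander. Origin at its cross bar, on the bench, stem along y
- spanner: Steel open spanner 170 mm long lying on the bench below the drill's grip end; bystander. Origin at its middle, on the bench
- wax_bar: Bar of polishing wax in a paper sleeve, 100 x 36 x 31 mm, lying on the bench in front of the trigger; bystander. Origin in the middle of its underside
- wax_jar: White jar 75 mm tall, 72 mm across, standing behind the drill's rear end; bystander. Origin in the middle of its underside
- screwdriver: Black-handled screwdriver 200 mm long, lying on the bench; bystander. Origin at its middle, on the bench
- tape: Dark tape measure, 72 x 42 x 66 mm, standing on the bench; bystander. Origin in the middle of its underside
- offcut: Pale wooden offcut 160 x 70 x 19 mm, flat on the bench; bystander. Origin in the middle of its underside

How it is judged:
By the outcome, as a careful person would: the job done as asked, in the order asked, and still so for the second after the job is handed in, with the robot touching nothing.
It also fails if it takes over 56 s, if anything falls off the work surface, if the arm or the gripper's body presses on something with over 40 N, if the wrist force passes 120 N, or if a joint passes its speed limit or range.

## Working session

There is one attempt and no reset: what is moved stays moved. The work goes in short steps, Python scripts to look and compute and a tool call to move; the robot and the scene stay as the last step left them, time stands still between calls to the robot, and variables do not carry over. Pictures are saved under pics/ and viewed, at most 10 in all, crops included, and the job is handed in when it is done.

Besides the shell and the picture viewer there is one more tool, called after ">>>" by a JSON object that holds its "method" and its "body", one argument or row to a line. send_rows: Moves the arm, as the interface text tells. Its arguments: {"type":"object","properties":{"grip":{"type":"array"},"xyz":{"type":"array"},"yaw":{"type":"array"},"grip_force":{"type":"number"}},"required":["grip","xyz","yaw"]}

```bash
mkdir -p pics; ls; cat > h.py <<'E'
import numpy as np,cv2
from workcell import env,eyes
def snap(n,f):
    d=eyes.grab_frame(n); cv2.imwrite(f'pics/{f}.png',cv2.cvtColor(d['frame'],cv2.COLOR_RGB2BGR)); np.save(f'pics/{f}.npy',d,allow_pickle=True); return d
def load(f): return np.load(f'pics/{f}.npy',allow_pickle=True).item()
def ray(d,u,v):
    P=d['pose']; r=P[:3,:3]@np.array([(u-d['cx'])/d['fx'],(v-d['cy'])/d['fy'],1]); return P[:3,3],r/np.linalg.norm(r)
def plane(d,u,v,z):
    o,r=ray(d,u,v); return o+r*(z-o[2])/r[2]
def tri(a,b):
    (o1,r1),(o2,r2)=a,b
    s=np.linalg.lstsq(np.c_[r1,-r2],o2-o1,rcond=None)[0]
    p,q=o1+s[0]*r1,o2+s[1]*r2
    return (p+q)/2,np.linalg.norm(p-q)
def proj(d,p):
    P=d['pose']; c=P[:3,:3].T@(np.array(p)-P[:3,3]); return d['fx']*c[0]/c[2]+d['cx'],d['fy']*c[1]/c[2]+d['cy']
E
python3 - <<'E'
from h import *
np.set_printoptions(precision=3,suppress=True)
for n in('side','top','wrist'):
    d=snap(n,n+'0'); print(n,d['fx'],d['cx'],d['cy'],d['pose'])
s=env.state();print({k:np.round(v,3) for k,v in s.items()})
a=[cv2.imread(f'pics/{n}0.png') for n in('side','top')]
E
```

```text
pics
side 437.4683037099723 268.1154401403491 206.9878215623682 [[ -0.964  -0.159   0.214 374.677]
 [ -0.266   0.604  -0.751 872.143]
 [ -0.01   -0.781  -0.625 822.24 ]
 [  0.      0.      0.      1.   ]]
top 423.17516677801393 277.003043831181 206.35642769592548 [[   0.06    -0.977    0.205  303.263]
 [  -0.998   -0.059    0.009   43.955]
 [   0.004   -0.206   -0.979 1458.302]
 [   0.       0.       0.       1.   ]]
wrist 357.9254816160809 280.34175188926673 212.23858537052953 [[   0.307   -0.914   -0.264  250.82 ]
 [  -0.952   -0.295   -0.084 -522.557]
 [  -0.001    0.277   -0.961  384.152]
 [   0.       0.       0.       1.   ]]
{'time_s': np.float64(0.15), 'qpos': array([-73.281,  18.341,  89.689,   0.   ,  72.044,  -1.146]), 'qvel': array([-0.059, -0.064, -0.232,  0.047,  0.025, -0.001]), 'effort': array([  0.   , -41.277, -23.215,   0.073,   0.043,  -0.   ]), 'ee_pos': array([ 176.284, -546.914,  213.343]), 'ee_rot': array([-179.925,   -0.002,   17.864]), 'force': array([ 0.141, -0.173, -0.603]), 'torque': array([-0.034,  0.055, -0.055]), 'gripper_force': np.float64(0.0), 'gripper_width': np.float64(91.682)}
```

View pics/side0.png

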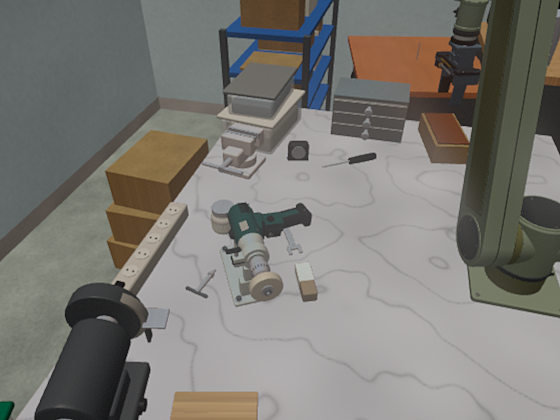

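View pics/top0.png

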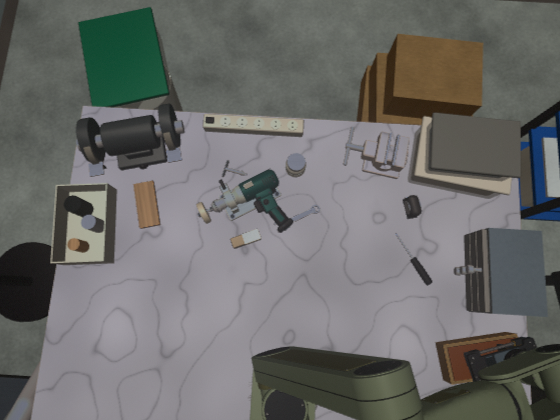

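Side: drill at about (250,220) with its nose toward (265,285), grip end at (305,213). Top: drill at (260,190), wheel at (204,212), grip end at (285,225). I'll zoom in.

```bash
python3 - <<'E'
from h import *
a=cv2.imread('pics/side0.png')[185:310,200:330]; b=cv2.imread('pics/top0.png')[155:255,185:325]
a=cv2.resize(a,None,fx=3.04,fy=3.04*1,interpolation=cv2.INTER_CUBIC);b=cv2.resize(b,None,fx=2.85,fy=2.85,interpolation=cv2.INTER_CUBIC)
c=np.zeros((max(a.shape[0],b.shape[0]),a.shape[1]+b.shape[1],3),np.uint8);c[:a.shape[0],:a.shape[1]]=a;c[:b.shape[0],a.shape[1]:]=b
print(c.shape,a.shape);cv2.imwrite('pics/c0.png',c)
d=load('top0')
for p in[(204,212),(262,183),(285,225)]: print(plane(d,*p,125))
E
```

```text
(380, 794, 3) (380, 395, 3)
[550.45799388 288.29029384 125.        ]
[657.71690541 109.01050542 125.        ]
[523.95880354  26.51216183 125.        ]
```

View pics/c0.png

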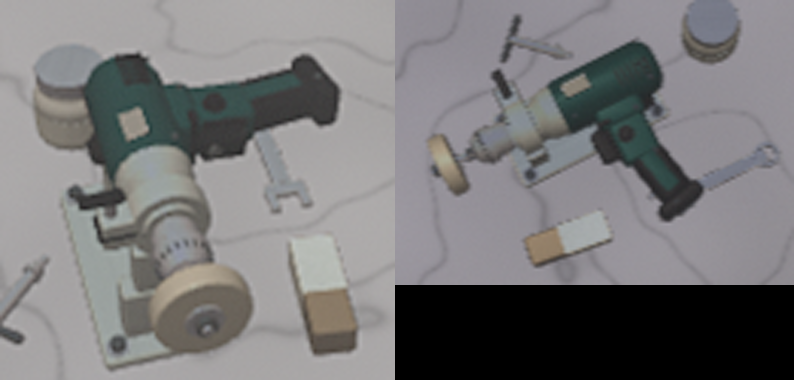

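Side crop: teal housing, grip to the right with the round button at crop (213,101), trigger at (222,145) and butt at (315,90). Top crop: button at (627,132), trigger at (603,143), butt at (680,197), wheel at (447,165). I'll bring the wrist camera over it.

>>> {"method": "send_rows", "body": {
  "grip": [1,1,1,1,1,1,1,1],
  "xyz": [
    [0.38,0.6,0.12],
    [0.38,0.6,0.12],
    [0.38,0.6,0.12],
    [0.38,0.6,0.12],
    [0.38,0.6,0.12],
    [0.38,0.6,0.12],
    [0.38,0.6,0.12],
    [0.38,0.6,0.12]
  ],
  "yaw": [2,4,6,8,10,12,12,12]
}}

```text
time_s: 0.82
ee_pos: [352.7, -267.7, 269.8]
ee_rot: [180.0, -0.0, 29.8]
force: [0.9, -0.3, 0.0]
gripper_width: 91.2
gripper_force: 0.0
```

>>> {"method": "send_rows", "body": {
  "grip": [1,1,1,1,1,1,1,1],
  "xyz": [
    [0.18,0.32,0.06],
    [0.18,0.32,0.06],
    [0.18,0.32,0.06],
    [0.18,0.32,0.06],
    [0.18,0.32,0.06],
    [0.18,0.32,0.06],
    [0.18,0.32,0.06],
    [0.18,0.32,0.06]
  ],
  "yaw": [0,0,0,0,0,0,0,0]
}}

```text
time_s: 1.48
ee_pos: [513.9, 19.2, 323.5]
ee_rot: [180.0, 0.0, 29.9]
force: [0.8, -0.2, 0.1]
gripper_width: 91.1
gripper_force: 0.0
```

>>> {"method": "send_rows", "body": {
  "grip": [1,1,1,1],
  "xyz": [
    [0,0.02,0],
    [0,0.02,0],
    [0,0.02,0],
    [0,0.02,0]
  ],
  "yaw": [0,0,0,0]
}}

```text
time_s: 1.82
ee_pos: [513.1, 36.4, 322.9]
ee_rot: [180.0, 0.1, 29.9]
force: [0.8, -0.3, 0.1]
gripper_width: 91.4
gripper_force: 0.0
```

```bash
python3 - <<'E'
from h import *
d=snap('wrist','w1');s=env.state();print(s['ee_pos'],s['ee_rot'],d['pose'].round(3))
E
```

```text
[513.05466889  35.97285787 323.06813447] [1.79978762e+02 5.24164955e-02 2.97965468e+01] [[ 4.98000e-01 -8.33000e-01 -2.41000e-01  5.81069e+02]
 [-8.67000e-01 -4.78000e-01 -1.39000e-01  7.60550e+01]
 [ 1.00000e-03  2.79000e-01 -9.60000e-01  4.93767e+02]
 [ 0.00000e+00  0.00000e+00  0.00000e+00  1.00000e+00]]
```

View pics/w1.png

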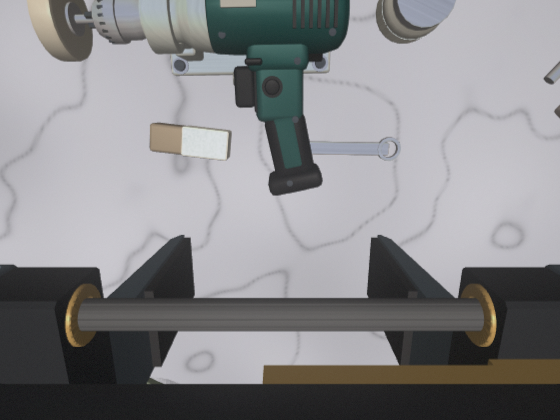

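Wrist view: button at (272,87), trigger face about (235,67–106), butt at (295,180), wheel at (65,25), wax bar at (190,141). A second view further over the drill gives a baseline.

>>> {"method": "send_rows", "body": {
  "grip": [1,1,1,1,1,1],
  "xyz": [
    [0.04,0.025,0],
    [0.08,0.05,0],
    [0.09,0.06,0],
    [0.09,0.06,0],
    [0.09,0.06,0],
    [0.09,0.06,0]
  ],
  "yaw": [0,0,0,0,0,0]
}}

```text
time_s: 2.37
ee_pos: [602.8, 95.5, 323.2]
ee_rot: [180.0, 0.1, 29.8]
force: [-1.1, 0.6, 0.4]
gripper_width: 91.1
gripper_force: 0.0
```

```bash
python3 - <<'E'
from h import *
d=snap('wrist','w2');s=env.state();print(s['ee_pos'],s['ee_rot'])
w1,t,sd=load('w1'),load('top0'),load('side0')
b=[ray(w1,272,87),ray(sd,270.1,218.2),ray(t,266.4,201.3)]
for i,j in((0,1),(0,2),(1,2)): print(tri(b[i],b[j]))
im=cv2.imread('pics/w2.png'); cv2.imwrite('pics/w2c.png',cv2.resize(im,None,fx=1.42,fy=1.42,interpolation=cv2.INTER_CUBIC))
E
```

```text
[602.68815023  95.55860183 323.61122313] [1.79979364e+02 2.74110854e-02 2.97663919e+01]
(array([593.25392958,  92.01504256, 139.64016789]), np.float64(1.5571826653232927))
(array([593.84928012,  91.10035056, 142.54785453]), np.float64(1.9284160010830314))
(array([593.82473606,  90.20804768, 138.3095022 ]), np.float64(1.7547952296348686))
```

View pics/w2c.png

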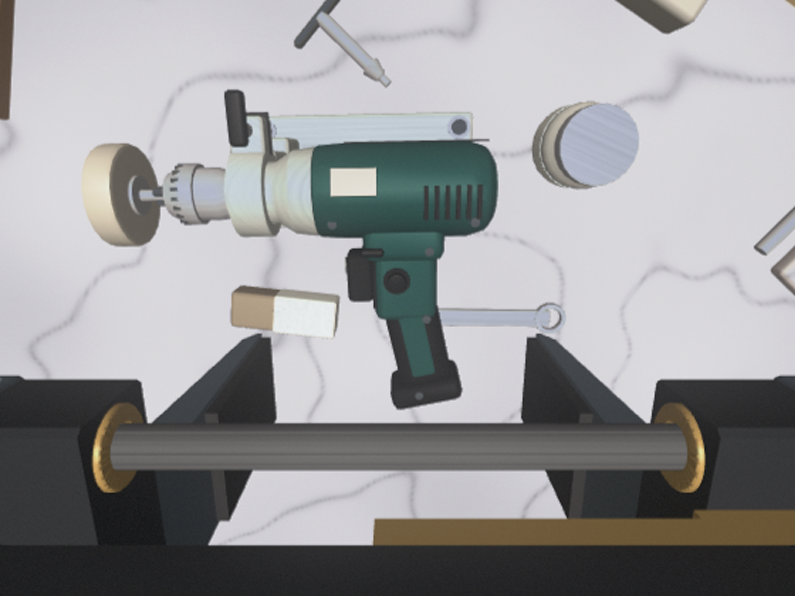

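Second wrist view (scale 1.42): button at (396,281), trigger at (358,275), housing from (312,190) to (497,190), wheel at (120,195). I'll fit the spindle axis from the teal housing silhouette and triangulate the button.

```bash
python3 - <<'E'
from h import *
np.set_printoptions(precision=3,suppress=True)
w2,w1,t,sd=load('w2'),load('w1'),load('top0'),load('side0')
im=w2['frame'].astype(int);R,G,B=im[...,0],im[...,1],im[...,2]
teal=((G-R>15)&(G>B-3)).astype(np.uint8)
teal=cv2.morphologyEx(teal,cv2.MORPH_CLOSE,np.ones((9,9)))
cols=np.arange(226,340,2);top=[];bot=[]
for c in cols:
    r=np.flatnonzero(teal[80:190,c])+80
    top.append((c,r.min()-.5))
    if c<250 or c>318: bot.append((c,r.max()+.5))
fit=lambda p:np.polyfit(*np.array(p).T,1)
ft,fb=fit(top),fit(bot);print(ft,fb,np.std(np.array(top)[:,1]-np.polyval(ft,cols)),[b for b in bot][:4],bot[-4:])
def nrm(f):
    a=ray(w2,200,np.polyval(f,200))[1];b=ray(w2,350,np.polyval(f,350))[1];n=np.cross(a,b);return n/np.linalg.norm(n)
n1,n2=nrm(ft),nrm(fb); print('half angle',np.degrees(np.arccos(n1@n2))/2)
n=n1+n2 ; n/=np.linalg.norm(n); o=w2['pose'][:3,3]
x=np.cross(n,[0,0,1]);x/=np.linalg.norm(x); x*=np.sign(x[1])
# point on axis at z=125
h=np.cross([0,0,1],x); 
k=-(n@(np.array([0,0,125])-[0,0,o[2]]))/(n@h); p=np.array([o[0],o[1],125])+k*h
dist=np.linalg.norm(np.cross(o-p,x));print('x',x,np.degrees(np.arctan2(x[1],x[0])),'dist',dist,'r',dist*np.sin(np.arccos(n1@n2)/2))
y=np.array([-x[1],x[0],0]);
# button blob: darkest round
def blob(d,u,v,r=9):
    g=d['frame'].astype(int).sum(2)[int(v)-r:int(v)+r+1,int(u)-r:int(u)+r+1]
    m=(g<110)|(g<(g.min()+np.median(g))/2); ys,xs=np.nonzero(m);return xs.mean()+int(u)-r,ys.mean()+int(v)-r,m.sum()
b2=blob(w2,279,198);b1=blob(w1,272,87,11);bs=blob(sd,270.1,218.2,5);bt=blob(t,266.4,201.3,4);print(b2,b1,bs,bt)
rs={'w2':ray(w2,*b2[:2]),'w1':ray(w1,*b1[:2]),'s':ray(sd,*bs[:2]),'t':ray(t,*bt[:2])}
for a,b in(('w2','w1'),('w2','s'),('w1','s'),('w2','t')):
    q,e=tri(rs[a],rs[b]);print(a,b,q,e,'rel h-lateral',(q-p)@y,'z',q[2]-125)
q=tri(rs['w2'],rs['s'])[0]
org=p+x*((q-p)@x+4.5);print('origin',org,'y',y)
np.savez('fr.npz',x=x,y=y,o=org)
# butt, wheel hub checks
wc=tri(ray(w2,132/1.42,193/1.42),ray(sd,206/3.04+200,328/3.04+185));print('wheel',(wc[0]-org)@x,(wc[0]-org)@y,wc)
E
```

```text
[ -0.012 103.616] [ -0.008 164.786] 0.6053223359375941 [(np.int64(226), np.float64(161.5)), (np.int64(228), np.float64(161.5)), (np.int64(230), np.float64(163.5)), (np.int64(232), np.float64(162.5))] [(np.int64(332), np.float64(161.5)), (np.int64(334), np.float64(160.5)), (np.int64(336), np.float64(160.5)), (np.int64(338), np.float64(160.5))]
half angle 4.726657260547283
x [-0.505  0.863  0.   ] 120.32584017182457 dist 369.7361240015095 r 30.467067165030265
(np.float64(280.1666666666667), np.float64(194.45833333333334), np.int64(24)) (np.float64(272.4848484848485), np.float64(88.4090909090909), np.int64(66)) (np.float64(269.9714285714286), np.float64(218.0), np.int64(35)) (np.float64(265.2), np.float64(201.85), np.int64(20))
w2 w1 [594.025  91.612 121.206] 0.878405586040465 rel h-lateral 65.56652518055752 z -3.7942189114471887
w2 s [595.415  92.042 138.692] 5.366958818748671 rel h-lateral 64.14971445724102 z 13.691648362303283
w1 s [593.08   91.174 139.578] 0.15324344854166472 rel h-lateral 66.60364972539283 z 14.57825413896083
w2 t [595.319  93.232 128.292] 2.4400262613271417 rel h-lateral 63.63188676674923 z 3.2923130451621887
origin [648.515 128.317 125.   ] y [-0.863 -0.505  0.   ]
wheel 193.48558737735655 5.818568085708289 (array([545.798, 292.389, 107.333]), np.float64(5.186574358267708))
```

Button top sits at about z 139.5, so the grip points about 0.16 rad below level. The gripper's body is my likely means of pressing the button, so I'll look at its shape from the side camera.

```bash
python3 - <<'E'
from h import *
d=snap('side','s3');e=env.state()['ee_pos'];print(e,proj(d,e),proj(d,e+[0,0,79]))
u,v=map(int,proj(d,e+[0,0,79]))
v0,u0=max(0,v-70),max(0,u-90)
c=cv2.imread('pics/s3.png')[v0:v0+150,u0:u0+200];print(u0,v0)
cv2.imwrite('pics/s3c.png',cv2.resize(c,None,fx=4,fy=4,interpolation=cv2.INTER_CUBIC))
w2,w1=load('w2'),load('w1');print(tri(ray(w2,278.9,197.9),ray(w1,272.3,87.5)))
E
```

```text
[602.68133846  95.66086873 323.89340612] (np.float64(264.4548045761941), np.float64(153.1503223041678)) (np.float64(263.8620284364718), np.float64(119.98654601953598))
173 49
(array([593.73252702,  92.11840621, 136.32354334]), np.float64(0.5625900170996071))
```

View pics/s3c.png

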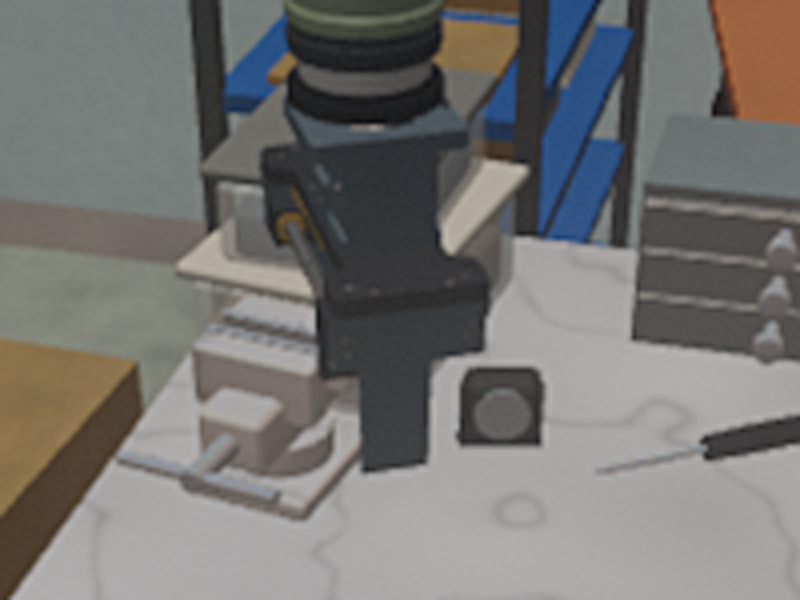

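The gripper has two carrier blocks joined by guide rods, roughly 80–95 mm above the fingertips, so those can press the button while the fingers squeeze the trigger. I'll move over the grip and descend.

>>> {"method": "send_rows", "body": {
  "grip": [1,1,1,1,1,1,1,1],
  "xyz": [
    [-0.014,-0.01,0],
    [-0.0277,-0.02,0],
    [-0.0277,-0.02,-0.03],
    [-0.0277,-0.02,-0.06],
    [-0.0277,-0.02,-0.1],
    [-0.0277,-0.02,-0.12],
    [-0.0277,-0.02,-0.12],
    [-0.0277,-0.02,-0.12]
  ],
  "yaw": [0.2,0.5,0.5,0.5,0.5,0.5,0.5,0.5]
}}

```text
time_s: 3.13
ee_pos: [575.1, 76.4, 203.6]
ee_rot: [-180.0, 0.0, 30.3]
force: [0.4, 0.2, 0.6]
gripper_width: 91.5
gripper_force: 0.0
```

```bash
python3 - <<'E'
from h import *
d=snap('wrist','w4');print(proj(d,[593.3,91.4,139.3]),env.state()['ee_pos'])
E
```

```text
(np.float64(275.40951883189433), np.float64(194.15872903722502)) [576.35629933  76.67470227 205.09938804]
```

View pics/w4.png

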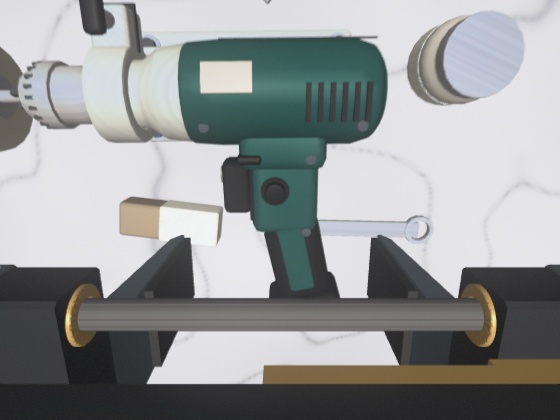

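Button at (275,190), about 4 px nearer the housing than predicted; trigger (235,185), wax bar (170,220) clear of the finger. I'll refit jointly.

```bash
python3 - <<'E'
from h import *
from scipy.optimize import least_squares
O={'w1':(272.3,87.5),'w2':(278.9,197.9),'w4':(275,190.3),'side0':(270,218.1),'top0':(266,201.6)}
D={k:load(k) for k in O}
for ex in(None,'top0','side0','w1'):
    r=least_squares(lambda p:np.concatenate([np.subtract(proj(D[k],p),O[k])*(1 if k[0]=='w' else 1) for k in O if k!=ex]),[593,91,139])
    print(ex,r.x.round(1),r.fun.round(1))
f=np.load('fr.npz');p=r.x
print((p-f['o'])@f['y'],(p-f['o'])@f['x'])
E
```

```text
None [594.3  92.3 136.8] [-0.2 -0.7  0.4 -0.5  0.   1.1 -0.7  1.  -0.2 -0.1]
top0 [594.3  92.3 136.9] [-0.2 -0.7  0.4 -0.5  0.   1.1 -0.7  1. ]
side0 [594.   92.2 133.7] [-0.2 -0.1  0.3 -0.8 -0.   0.6 -0.2  0.2]
w1 [594.8  92.7 138.6] [ 0.3 -0.6 -0.1  0.8 -0.9  0.5 -0.4 -0.4]
64.33713697556145 -3.6134258783473023
```

Button at about (594.5, 92.4, 137.5). The TCP is already where I want it laterally, so I descend.

>>> {"method": "send_rows", "body": {
  "grip": [1,1,1,1,1,1,1,1],
  "xyz": [
    [0,0,-0.03],
    [0,0,-0.06],
    [0,0,-0.08],
    [0,0,-0.1],
    [0,0,-0.115],
    [0,0,-0.125],
    [0,0,-0.13],
    [0,0,-0.13]
  ],
  "yaw": [0,0,0,0,0,0,0,0]
}}

```text
time_s: 3.85
ee_pos: [576.4, 77.1, 73.9]
ee_rot: [180.0, -0.1, 30.4]
force: [0.3, -0.9, -0.7]
gripper_width: 91.3
gripper_force: 0.0
```

>>> {"method": "send_rows", "body": {
  "grip": [0.9,0.85,0.8,0.75,0.7,0.7],
  "xyz": [
    [0,0,0],
    [0,0,0],
    [0,0,0],
    [0,0,0],
    [0,0,0],
    [0,0,0]
  ],
  "yaw": [0,0,0,0,0,0],
  "grip_force": 14
}}

```text
time_s: 4.35
ee_pos: [575.8, 78.1, 73.9]
ee_rot: [-179.9, -0.1, 30.3]
force: [-1.6, 5.6, 3.3]
gripper_width: 77.7
gripper_force: 2.4
```

>>> {"method": "send_rows", "body": {
  "grip": [0.65,0.6,0.55,0.5,0.5,0.5],
  "xyz": [
    [0,0,0],
    [0,0,0],
    [0,0,0],
    [0,0,0],
    [0,0,0],
    [0,0,0]
  ],
  "yaw": [0,0,0,0,0,0]
}}

```text
time_s: 4.85
ee_pos: [575.6, 78.4, 73.7]
ee_rot: [-179.9, -0.0, 30.3]
force: [-1.7, 5.3, 5.2]
gripper_width: 68.3
gripper_force: 3.3
```

>>> {"method": "send_rows", "body": {
  "grip": [0.46,0.42,0.38,0.34,0.3,0.3],
  "xyz": [
    [0,0,0],
    [0,0,0],
    [0,0,0],
    [0,0,0],
    [0,0,0],
    [0,0,0]
  ],
  "yaw": [0,0,0,0,0,0]
}}

```text
time_s: 5.35
ee_pos: [576.4, 77.1, 73.7]
ee_rot: [180.0, -0.1, 30.4]
force: [-0.9, 2.6, 3.8]
gripper_width: 59.7
gripper_force: 13.6
```

>>> {"method": "send_rows", "body": {
  "grip": [0.26,0.22,0.18,0.14,0.1,0.1,0.1],
  "xyz": [
    [0,0,0],
    [0,0,0],
    [0,0,0],
    [0,0,0],
    [0,0,0],
    [0,0,0],
    [0,0,0]
  ],
  "yaw": [0,0,0,0,0,0,0]
}}

```text
time_s: 5.93
ee_pos: [576.4, 77.1, 73.7]
ee_rot: [180.0, -0.1, 30.4]
force: [0.7, 2.9, 4.7]
gripper_width: 59.6
gripper_force: 13.7
```

>>> {"method": "send_rows", "body": {
  "grip": [0.1,0.1,0.1],
  "xyz": [
    [0,0,0],
    [0,0,0],
    [0,0,0]
  ],
  "yaw": [0,0,0],
  "grip_force": 20
}}

```text
time_s: 6.18
ee_pos: [576.4, 77.1, 73.7]
ee_rot: [180.0, -0.1, 30.4]
force: [-0.0, 2.9, 4.9]
gripper_width: 59.4
gripper_force: 19.5
```

```bash
python3 - <<'E'
from h import *
d=snap('wrist','w5');s=env.state();print({k:np.round(s[k],2) for k in('ee_pos','force','torque','gripper_width','gripper_force')})
E
```

```text
{'ee_pos': array([576.42,  77.08,  73.66]), 'force': array([0.12, 2.62, 5.31]), 'torque': array([ 0.57, -0.01,  0.37]), 'gripper_width': np.float64(59.27), 'gripper_force': np.float64(19.5)}
```

View pics/w5.png

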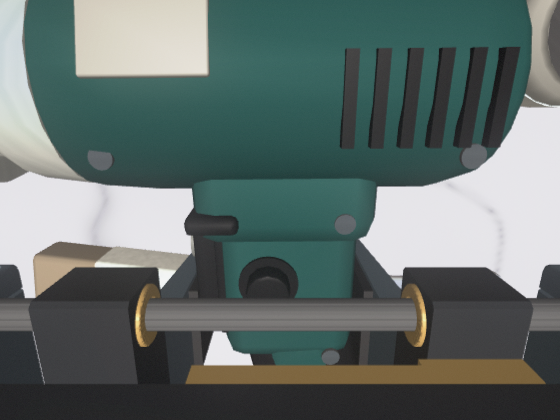

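The squeeze stalls hard: width is unchanged from 14 to 20 N, which is more than the spring, so the trigger is home. The rod runs just beside the button (268,285) and works out to lie over it. I'll lower gently.

>>> {"method": "send_rows", "body": {
  "grip": [0.1,0.1,0.1,0.1,0.1,0.1,0.1],
  "xyz": [
    [0,0,-0.002],
    [0,0,-0.004],
    [0,0,-0.006],
    [0,0,-0.008],
    [0,0,-0.01],
    [0,0,-0.01],
    [0,0,-0.01]
  ],
  "yaw": [0,0,0,0,0,0,0],
  "grip_force": 16
}}

```text
time_s: 6.82
ee_pos: [577.8, 78.0, 66.5]
ee_rot: [179.9, -0.3, 30.4]
force: [-3.3, 5.3, 17.9]
gripper_width: 59.4
gripper_force: 16.1
```

>>> {"method": "send_rows", "body": {
  "grip": [0.1,0.1,0.1,0.1],
  "xyz": [
    [0,0,-0.001],
    [0,0,-0.002],
    [0,0,-0.003],
    [0,0,-0.003]
  ],
  "yaw": [0,0,0,0]
}}

```text
time_s: 7.15
ee_pos: [578.1, 78.2, 64.0]
ee_rot: [179.9, -0.4, 30.4]
force: [-3.1, 5.6, 20.2]
gripper_width: 59.1
gripper_force: 16.1
```

>>> {"method": "send_rows", "body": {
  "grip": [0.1,0.1,0.1,0.1,0.1,0.1],
  "xyz": [
    [0,0,0],
    [0,0,-0.001],
    [0,0,-0.002],
    [0,0,-0.003],
    [0,0,-0.004],
    [0,0,-0.004]
  ],
  "yaw": [0,0,0,0,0,0],
  "grip_force": 12.5
}}

```text
time_s: 7.65
ee_pos: [578.4, 78.4, 59.3]
ee_rot: [179.9, -0.4, 30.4]
force: [-1.5, 6.9, 16.5]
gripper_width: 59.1
gripper_force: 12.6
```

>>> {"method": "send_rows", "body": {
  "grip": [0.1,0.1,0.1,0.1],
  "xyz": [
    [0,0,-0.001],
    [0,0,-0.002],
    [0,0,-0.003],
    [0,0,-0.003]
  ],
  "yaw": [0,0,0,0]
}}

```text
time_s: 7.98
ee_pos: [578.6, 78.5, 56.3]
ee_rot: [179.9, -0.4, 30.4]
force: [-1.4, 6.8, 16.0]
gripper_width: 58.8
gripper_force: 12.6
```

>>> {"method": "send_rows", "body": {
  "grip": [0.1,0.1,0.1,0.1,0.1],
  "xyz": [
    [-0.002,-0.001,0],
    [-0.003,-0.002,-0.0005],
    [-0.003,-0.002,-0.001],
    [-0.003,-0.002,-0.0015],
    [-0.003,-0.002,-0.0015]
  ],
  "yaw": [0,0,0,0,0]
}}

```text
time_s: 8.4
ee_pos: [578.7, 78.4, 55.9]
ee_rot: [179.9, -0.9, 30.3]
force: [3.9, 13.3, 17.1]
gripper_width: 58.8
gripper_force: 12.8
```

>>> {"method": "send_rows", "body": {
  "grip": [0.1,0.1,0.1],
  "xyz": [
    [0,0,-0.001],
    [0,0,-0.0015],
    [0,0,-0.0015]
  ],
  "yaw": [0,0,0]
}}

```text
time_s: 8.65
ee_pos: [578.6, 78.1, 54.6]
ee_rot: [179.8, -0.8, 30.3]
force: [2.6, 11.9, 18.4]
gripper_width: 58.7
gripper_force: 12.7
```

>>> {"method": "send_rows", "body": {
  "grip": [0.1,0.1,0.1],
  "xyz": [
    [0,0,-0.001],
    [0,0,-0.002],
    [0,0,-0.002]
  ],
  "yaw": [0,0,0]
}}

```text
time_s: 8.9
ee_pos: [578.8, 76.7, 52.5]
ee_rot: [179.7, -0.8, 30.4]
force: [3.6, 7.6, 17.2]
gripper_width: 55.9
gripper_force: 12.8
```

>>> {"method": "send_rows", "body": {
  "grip": [0.1,0.1,0.1],
  "xyz": [
    [0,0,-0.001],
    [0,0,-0.002],
    [0,0,-0.002]
  ],
  "yaw": [0,0,0]
}}

```text
time_s: 9.15
ee_pos: [578.7, 76.6, 50.8]
ee_rot: [179.7, -0.8, 30.4]
force: [1.7, 7.5, 19.9]
gripper_width: 56.0
gripper_force: 13.8
```

```bash
python3 - <<'E'
from h import *
d=snap('wrist','w6');s=env.state();print({k:np.round(s[k],2) for k in('ee_pos','ee_rot','force','torque','gripper_width','gripper_force')})
E
```

```text
{'ee_pos': array([578.72,  76.65,  50.82]), 'ee_rot': array([179.71,  -0.78,  30.41]), 'force': array([ 3.32,  6.26, 19.63]), 'torque': array([ 0.8 , -0.55,  0.38]), 'gripper_width': np.float64(56.13), 'gripper_force': np.float64(13.83)}
```

View pics/w6.png

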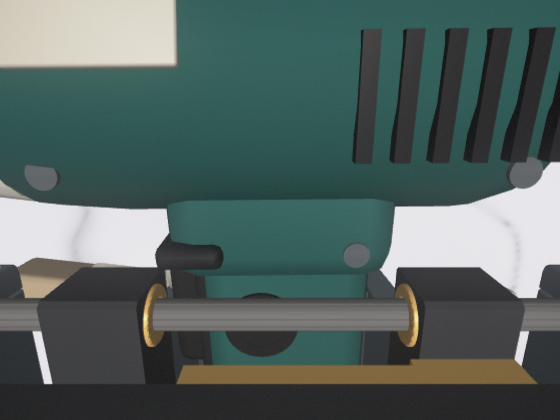

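The button (262,325) now lies directly under the rod, and the force is just starting to rise. Continuing in small steps.

>>> {"method": "send_rows", "body": {
  "grip": [0.1,0.1,0.1],
  "xyz": [
    [0,0,-0.001],
    [0,0,-0.0015],
    [0,0,-0.0015]
  ],
  "yaw": [0,0,0]
}}

```text
time_s: 9.45
ee_pos: [578.7, 76.6, 50.3]
ee_rot: [179.7, -0.8, 30.4]
force: [-0.0, 7.0, 26.3]
gripper_width: 55.8
gripper_force: 15.8
```

>>> {"method": "send_rows", "body": {
  "grip": [0.1,0.1,0.1],
  "xyz": [
    [0,0,-0.001],
    [0,0,-0.0015],
    [0,0,-0.0015]
  ],
  "yaw": [0,0,0]
}}

```text
time_s: 9.7
ee_pos: [578.8, 76.6, 49.9]
ee_rot: [179.7, -0.8, 30.4]
force: [-1.5, 6.6, 33.0]
gripper_width: 55.6
gripper_force: 17.7
```

```bash
python3 - <<'E'
from h import *
s=env.state();print({k:np.round(s[k],2) for k in('ee_pos','ee_rot','force','torque','gripper_width','gripper_force')})
f=np.load('fr.npz');x,y=f['x'],f['y']
F1,T1=np.array([3.32,6.26,19.63]),np.array([.8,-.55,.38])
dF,dT=s['force']-F1,s['torque']-T1
# contact r with r x dF = dT, mostly vertical: 
for h in(0,.08,.13): 
    r=np.array([(-dT[1]+h*dF[0])/dF[2],(dT[0]+h*dF[1])/dF[2],0])*1000
    print(h,dF,dT,'along x',r@x,'along y(L)',r@y)
E
```

```text
{'ee_pos': array([578.79,  76.63,  49.95]), 'ee_rot': array([179.67,  -0.82,  30.44]), 'force': array([-1.5 ,  6.57, 33.02]), 'torque': array([0.62, 0.07, 0.46]), 'gripper_width': np.float64(55.61), 'gripper_force': np.float64(17.66)}
0 [-4.81813558  0.30574111 13.38588469] [-0.18173713  0.62496501  0.08195746] along x 11.854709675705756 along y(L) 47.155038690420476
0.08 [-4.81813558  0.30574111 13.38588469] [-0.18173713  0.62496501  0.08195746] along x 27.971174780199902 along y(L) 71.08762917304213
0.13 [-4.81813558  0.30574111 13.38588469] [-0.18173713  0.62496501  0.08195746] along x 38.043965470508745 along y(L) 86.04549822468067
```

```bash
python3 - <<'E'
from h import *
snap('wrist','w7');d=snap('side','s7')
e=env.state()['ee_pos']; u,v=map(int,proj(d,e+[0,0,60]));print(u,v)
def g(f,r0,r1,c0,c1,w,h):
    a=cv2.imread(f'pics/{f}.png')[r0:r1,c0:c1].astype(float);a=255*(a/255)**.5
    return cv2.resize(a.astype(np.uint8),(w,h),interpolation=cv2.INTER_CUBIC)
A=g('w1',230,380,60,260,400,300);B=g('s7',v-45,v+45,u-60,u+60,400,300)
C=g('w7',230,380,30,430,800,300)
cv2.imwrite('pics/z.png',np.vstack([np.hstack([A,B]),C]))
E
```

```text
277 224
```

View pics/z.png

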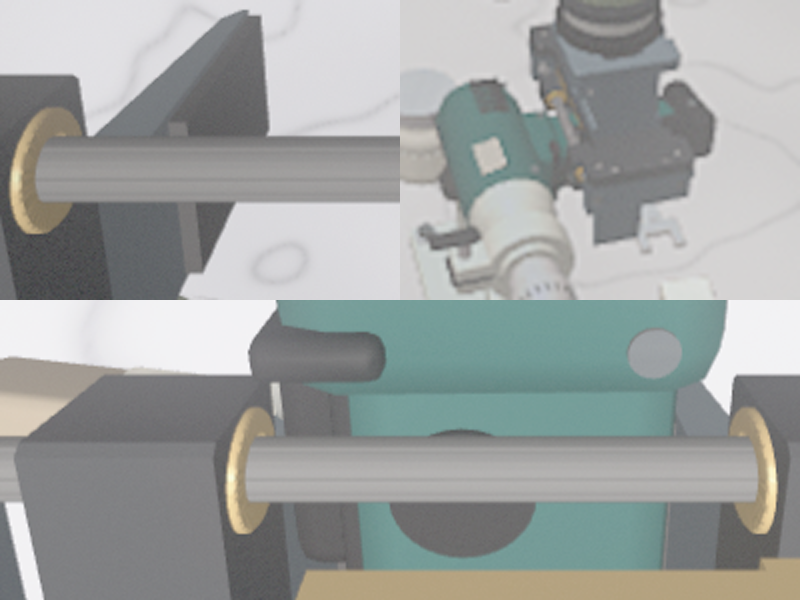

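Top left: the pad ends in a lip about 52 mm up, with recessed steel above it. Bottom: the front carrier's lower corner is beside the trigger and lever while the rod spans the button. The rising grip force suggests the carrier corner is wedging on the trigger's top edge. I'll back off, open, recentre, descend open, then squeeze again lower down.

>>> {"method": "send_rows", "body": {
  "grip": [0.22,0.3,0.4,0.5,0.6,0.8,1,1],
  "xyz": [
    [0,0,0.004],
    [0,0,0.008],
    [0,0,0.01],
    [0,0,0.01],
    [0,0,0.01],
    [0,0,0.01],
    [0,0,0.01],
    [0,0,0.01]
  ],
  "yaw": [0,0,0,0,0,0,0,0]
}}

```text
time_s: 10.47
ee_pos: [572.5, 74.7, 53.1]
ee_rot: [180.0, 0.1, 30.4]
force: [-0.1, -1.7, 3.2]
gripper_width: 89.6
gripper_force: 0.0
```

>>> {"method": "send_rows", "body": {
  "grip": [1,1,1],
  "xyz": [
    [0,0,0],
    [0,0,0],
    [0,0,0]
  ],
  "yaw": [0,0,0]
}}

```text
time_s: 10.72
ee_pos: [572.5, 75.0, 53.1]
ee_rot: [-180.0, 0.0, 30.4]
force: [-0.4, 0.0, 3.2]
gripper_width: 91.3
gripper_force: 0.0
```

>>> {"method": "send_rows", "body": {
  "grip": [1,1,1],
  "xyz": [
    [0,0,0.002],
    [0,0,0.002],
    [0,0,0.002]
  ],
  "yaw": [0,0,0]
}}

```text
time_s: 10.97
ee_pos: [572.5, 75.2, 55.0]
ee_rot: [-180.0, 0.0, 30.4]
force: [0.7, 0.5, 0.5]
gripper_width: 90.9
gripper_force: 0.0
```

>>> {"method": "send_rows", "body": {
  "grip": [1,1,1],
  "xyz": [
    [0,0,0.003],
    [0,0,0.003],
    [0,0,0.003]
  ],
  "yaw": [0,0,0]
}}

```text
time_s: 11.22
ee_pos: [572.9, 75.2, 58.4]
ee_rot: [180.0, -0.0, 30.4]
force: [-1.1, -0.9, -0.2]
gripper_width: 91.4
gripper_force: 0.0
```

The rod touches the button at TCP z≈53.5 (3 N, gone 2 mm higher), so it can press the button. I'll offset so that only the trigger finger bears, then squeeze just above button contact.

>>> {"method": "send_rows", "body": {
  "grip": [1,1,0.9,0.8,0.7,0.65,0.6,0.6],
  "xyz": [
    [0.0034,-0.0022,0],
    [0.0034,-0.0022,-0.003],
    [0.0034,-0.0022,-0.003],
    [0.0034,-0.0022,-0.003],
    [0.0034,-0.0022,-0.003],
    [0.0034,-0.0022,-0.003],
    [0.0034,-0.0022,-0.003],
    [0.0034,-0.0022,-0.003]
  ],
  "yaw": [0,0,0,0,0,0,0,0],
  "grip_force": 16
}}

```text
time_s: 11.88
ee_pos: [576.2, 72.9, 55.3]
ee_rot: [180.0, -0.0, 30.4]
force: [-0.0, -0.9, 0.0]
gripper_width: 73.1
gripper_force: 0.0
```

>>> {"method": "send_rows", "body": {
  "grip": [0.55,0.5,0.48,0.46,0.44,0.44],
  "xyz": [
    [0,0,0],
    [0,0,0],
    [0,0,0],
    [0,0,0],
    [0,0,0],
    [0,0,0]
  ],
  "yaw": [0,0,0,0,0,0]
}}

```text
time_s: 12.38
ee_pos: [575.1, 74.7, 55.3]
ee_rot: [-179.8, 0.0, 30.3]
force: [-3.1, 7.0, 3.2]
gripper_width: 65.7
gripper_force: 4.3
```

Zero force at width 73, then about 7.7 N at 66, means the trigger face was already about 7 mm in. That suggests the first press did catch the lock: the body bottom at 79 mm fits button out at z 59, and fully in at z≈52. I'll open gently and check rather than squeeze further.

>>> {"method": "send_rows", "body": {
  "grip": [0.5,0.55,0.6,0.7,0.85,1,1,1],
  "xyz": [
    [0,0,0],
    [0,0,0],
    [0,0,0],
    [0,0,0],
    [0,0,0],
    [0,0,0],
    [0,0.003,0],
    [0,0.003,0]
  ],
  "yaw": [0,0,0,0,0,0,0,0]
}}

```text
time_s: 13.05
ee_pos: [576.6, 76.1, 55.4]
ee_rot: [180.0, -0.0, 30.4]
force: [-0.2, 0.5, 1.5]
gripper_width: 91.5
gripper_force: 0.0
```

>>> {"method": "send_rows", "body": {
  "grip": [1,1,1,1,1,1,1,1],
  "xyz": [
    [0,0,0.02],
    [0,0,0.05],
    [0,0,0.09],
    [0,0,0.12],
    [0,0,0.14],
    [0,0,0.15],
    [0,0,0.15],
    [0,0,0.15]
  ],
  "yaw": [0,0,0,0,0,0,0,0]
}}

```text
time_s: 13.72
ee_pos: [575.8, 75.9, 204.3]
ee_rot: [-180.0, 0.1, 30.4]
force: [-0.6, 1.0, -0.7]
gripper_width: 91.3
gripper_force: 0.0
```

```bash
python3 - <<'E'
from h import *
np.set_printoptions(precision=2,suppress=True)
d=snap('wrist','w8');print(env.state()['ee_pos'],env.state()['force'])
w4=load('w4')
print('w4 button',proj(w4,[594.5,92.4,137.5]),'w8',proj(d,[594.5,92.4,137.5]))
f=np.load('fr.npz');B=np.array([594.5,92.4,137.5]);x,y=f['x'],f['y'];th=.18
yd=np.cos(th)*y-np.sin(th)*np.array([0,0,1.]);zd=np.sin(th)*y+np.cos(th)*np.array([0,0,1.])
P=lambda a,b,c:B+(a+4.5)*x+(b-62)*yd+(c-24.5)*zd
for n,dd in(('w4',w4),('w8',d)):
    g=dd['frame'].astype(int)
    for b in(50,58,66,72):
        prof=[]
        for a in np.arange(40,8,-1.):
            u,v=proj(dd,P(a,b,11)); prof.append(g[int(round(v)),int(round(u))].sum())
        prof=np.array(prof); print(n,b,'dark front edge x=',40-np.argmax(prof<250),prof[::3])
    u,v=map(int,proj(dd,P(-4.5,62,24.5)));r=14
    m=(g.sum(2)[v-r:v+r,u-r:u+r]<90);ys,xs=np.nonzero(m);print('dark button px',m.sum(),xs.mean()+u-r,ys.mean()+v-r,'expected out',proj(dd,P(-4.5,62,24.5)),'in5',proj(dd,P(-4.5,62,19.5)))
E
```

```text
[575.22  75.76 203.41] [ 0.24 -0.15 -0.49]
w4 button (np.float64(275.0554148848187), np.float64(191.33365647583608)) w8 (np.float64(273.9757934935163), np.float64(191.39595854384712))
w4 50 dark front edge x= 32 [683 682 601 184 192 192 191 187 183 196 188]
w4 58 dark front edge x= 32 [682 683 429 191 199 201 191 190 176 169 232]
w4 66 dark front edge x= 32 [686 686 665 196 199 199 196 191 173 184 226]
w4 72 dark front edge x= 33 [689 686 686 199 205 198 195 193 181 188 232]
dark button px 0 nan nan expected out (np.float64(275.0554148848187), np.float64(191.33365647583608)) in5 (np.float64(275.1496602050262), np.float64(188.48497214589128))
w8 50 dark front edge x= 32 [681 680 648 184 191 190 191 188 193 206 201]
w8 58 dark front edge x= 32 [682 680 412 193 197 197 192 188 172 181 233]
w8 66 dark front edge x= 32 [684 686 663 194 196 196 194 190 173 185 236]
w8 72 dark front edge x= 33 [688 689 686 196 201 202 198 190 182 187 231]
dark button px 0 nan nan expected out (np.float64(273.9757934935163), np.float64(191.39595854384712)) in5 (np.float64(274.0921724933871), np.float64(188.55155598861205))<stdin>:17: RuntimeWarning: Mean of empty slice.
  ret = ret.dtype.type(ret / rcount)
```

```bash
cat >> h.py <<'E'
f=np.load('fr.npz');B0=np.array([594.5,92.4,137.5]);X,Y=f['x'],f['y'];th=.18;Z=np.array([0,0,1.])
yd=np.cos(th)*Y-np.sin(th)*Z;zd=np.sin(th)*Y+np.cos(th)*Z
P=lambda a,b,c:B0+(a+4.5)*X+(b-62)*yd+(c-24.5)*zd
def samp(d,p):
    u,v=proj(d,p);return d['frame'][int(round(v)),int(round(u))].astype(int)
E
python3 - <<'E'
from h import *
for n in('w4','w8'):
    d=load(n);print(n,'y profile x=25:',[(b,samp(d,P(25,b,11)).sum()) for b in range(34,92,3)])
for n in('w5','w6','w7'):
    d=load(n)
    for b in(46,50,54,60): print(n,b,[(int(a),tuple(samp(d,P(a,b,11)))) for a in np.arange(30,8,-2)])
    for b in(50,): print('  btn col',[int(samp(d,P(a,55,20))[1]) for a in np.arange(8,-18,-2)], proj(d,P(-4.5,62,24.5)),proj(d,P(-4.5,62,18.1)))
E
```

```text
w4 y profile x=25: [(34, np.int64(604)), (37, np.int64(677)), (40, np.int64(675)), (43, np.int64(146)), (46, np.int64(162)), (49, np.int64(183)), (52, np.int64(194)), (55, np.int64(194)), (58, np.int64(201)), (61, np.int64(198)), (64, np.int64(194)), (67, np.int64(193)), (70, np.int64(198)), (73, np.int64(196)), (76, np.int64(202)), (79, np.int64(201)), (82, np.int64(199)), (85, np.int64(650)), (88, np.int64(695)), (91, np.int64(694))]
w8 y profile x=25: [(34, np.int64(603)), (37, np.int64(674)), (40, np.int64(677)), (43, np.int64(146)), (46, np.int64(152)), (49, np.int64(188)), (52, np.int64(199)), (55, np.int64(200)), (58, np.int64(197)), (61, np.int64(196)), (64, np.int64(199)), (67, np.int64(197)), (70, np.int64(192)), (73, np.int64(198)), (76, np.int64(198)), (79, np.int64(197)), (82, np.int64(204)), (85, np.int64(483)), (88, np.int64(695)), (91, np.int64(694))]
w5 46 [(30, (np.int64(230), np.int64(229), np.int64(233))), (28, (np.int64(230), np.int64(229), np.int64(233))), (26, (np.int64(230), np.int64(229), np.int64(233))), (24, (np.int64(59), np.int64(57), np.int64(60))), (22,
[... 6422 characters left out ...]
7))), (28, (np.int64(101), np.int64(84), np.int64(59))), (26, (np.int64(93), np.int64(77), np.int64(55))), (24, (np.int64(105), np.int64(107), np.int64(104))), (22, (np.int64(48), np.int64(48), np.int64(48))), (20, (np.int64(50), np.int64(49), np.int64(52))), (18, (np.int64(50), np.int64(50), np.int64(49))), (16, (np.int64(44), np.int64(45), np.int64(45))), (14, (np.int64(50), np.int64(50), np.int64(50))), (12, (np.int64(50), np.int64(88), np.int64(83))), (10, (np.int64(53), np.int64(92), np.int64(88)))]
  btn col [93, 101, 99, 99, 99, 90, 72, 91, 99, 97, 99, 98, 96] (np.float64(262.9462646714825), np.float64(325.5945583776358)) (np.float64(263.80666488449356), np.float64(309.4257316562033))
```

Trigger is out at x=32 now. In the squeezed images its face was at about x=22.5 (travel ~9.5 mm), so locked should show about 26.5. The zero-force reading at width 73 fits a locked trigger, so my second squeeze undid it. I'll repeat the first attempt, this time easing out with the button held before lifting.

>>> {"method": "send_rows", "body": {
  "grip": [1,1,1,1,1,1,1,1],
  "xyz": [
    [0,0.001,-0.03],
    [0,0.001,-0.06],
    [0,0.001,-0.09],
    [0,0.001,-0.11],
    [0,0.001,-0.125],
    [0,0.001,-0.135],
    [0,0.001,-0.135],
    [0,0.001,-0.135]
  ],
  "yaw": [0,0,0,0,0,0,0,0],
  "grip_force": 14
}}

```text
time_s: 14.43
ee_pos: [575.7, 76.8, 69.2]
ee_rot: [-180.0, 0.1, 30.4]
force: [0.3, -0.2, 0.5]
gripper_width: 91.0
gripper_force: 0.0
```

>>> {"method": "send_rows", "body": {
  "grip": [0.9,0.8,0.7,0.6,0.5,0.45,0.4,0.35],
  "xyz": [
    [0,0,0],
    [0,0,0],
    [0,0,0],
    [0,0,0],
    [0,0,0],
    [0,0,0],
    [0,0,0],
    [0,0,0]
  ],
  "yaw": [0,0,0,0,0,0,0,0]
}}

```text
time_s: 15.1
ee_pos: [576.3, 78.3, 71.2]
ee_rot: [-179.9, -0.1, 30.4]
force: [-1.7, 4.5, 2.2]
gripper_width: 61.9
gripper_force: 5.9
```

>>> {"method": "send_rows", "body": {
  "grip": [0.3,0.25,0.2,0.15,0.1,0.1,0.1,0.1],
  "xyz": [
    [0,0,0],
    [0,0,0],
    [0,0,0],
    [0,0,0],
    [0,0,0],
    [0,0,0],
    [0,0,0],
    [0,0,0]
  ],
  "yaw": [0,0,0,0,0,0,0,0]
}}

```text
time_s: 15.77
ee_pos: [576.8, 77.5, 71.2]
ee_rot: [180.0, -0.1, 30.4]
force: [-2.0, 4.7, 5.3]
gripper_width: 59.8
gripper_force: 13.7
```

>>> {"method": "send_rows", "body": {
  "grip": [0.1,0.1,0.1,0.1,0.1,0.1,0.1,0.1],
  "xyz": [
    [0,0,-0.002],
    [0,0,-0.004],
    [0,0,-0.006],
    [0,0,-0.008],
    [0,0,-0.01],
    [0,0,-0.012],
    [0,0,-0.013],
    [0,0,-0.013]
  ],
  "yaw": [0,0,0,0,0,0,0,0]
}}

```text
time_s: 16.43
ee_pos: [578.4, 78.4, 60.6]
ee_rot: [179.9, -0.4, 30.4]
force: [-2.5, 7.4, 17.3]
gripper_width: 59.2
gripper_force: 14.1
```

>>> {"method": "send_rows", "body": {
  "grip": [0.1,0.1,0.1,0.1,0.1],
  "xyz": [
    [0,0,-0.002],
    [0,0,-0.004],
    [0,0,-0.005],
    [0,0,-0.005],
    [0,0,-0.005]
  ],
  "yaw": [0,0,0,0,0]
}}

```text
time_s: 16.85
ee_pos: [579.0, 78.7, 55.9]
ee_rot: [179.9, -0.5, 30.4]
force: [-1.6, 8.1, 17.3]
gripper_width: 58.2
gripper_force: 14.1
```

>>> {"method": "send_rows", "body": {
  "grip": [0.1,0.1,0.1,0.1],
  "xyz": [
    [0,0,-0.001],
    [0,0,-0.002],
    [0,0,-0.002],
    [0,0,-0.002]
  ],
  "yaw": [0,0,0,0]
}}

```text
time_s: 17.18
ee_pos: [579.5, 78.5, 54.0]
ee_rot: [179.9, -0.5, 30.4]
force: [-2.0, 8.0, 17.0]
gripper_width: 57.6
gripper_force: 14.0
```

>>> {"method": "send_rows", "body": {
  "grip": [0.1,0.1,0.1,0.1],
  "xyz": [
    [-0.0015,-0.001,-0.001],
    [-0.003,-0.002,-0.0015],
    [-0.003,-0.002,-0.002],
    [-0.003,-0.002,-0.002]
  ],
  "yaw": [0,0,0,0],
  "grip_force": 13
}}

```text
time_s: 17.52
ee_pos: [580.2, 77.6, 52.9]
ee_rot: [179.7, -1.0, 30.4]
force: [5.3, 12.0, 16.1]
gripper_width: 55.8
gripper_force: 13.5
```

>>> {"method": "send_rows", "body": {
  "grip": [0.1,0.1,0.1],
  "xyz": [
    [0,0,-0.001],
    [0,0,-0.0015],
    [0,0,-0.0015]
  ],
  "yaw": [0,0,0]
}}

```text
time_s: 17.77
ee_pos: [580.1, 77.6, 52.0]
ee_rot: [179.7, -1.0, 30.4]
force: [3.6, 11.1, 20.0]
gripper_width: 55.9
gripper_force: 13.2
```

>>> {"method": "send_rows", "body": {
  "grip": [0.1,0.1,0.1],
  "xyz": [
    [0,0,-0.001],
    [0,0,-0.0015],
    [0,0,-0.0015]
  ],
  "yaw": [0,0,0]
}}

```text
time_s: 18.02
ee_pos: [580.0, 77.5, 50.9]
ee_rot: [179.7, -1.0, 30.4]
force: [2.4, 10.7, 22.8]
gripper_width: 55.6
gripper_force: 14.7
```

>>> {"method": "send_rows", "body": {
  "grip": [0.1,0.1,0.1],
  "xyz": [
    [0,0,-0.001],
    [0,0,-0.0015],
    [0,0,-0.0015]
  ],
  "yaw": [0,0,0]
}}

```text
time_s: 18.27
ee_pos: [580.0, 77.5, 50.4]
ee_rot: [179.7, -1.0, 30.4]
force: [0.8, 11.3, 27.8]
gripper_width: 55.3
gripper_force: 17.0
```

>>> {"method": "send_rows", "body": {
  "grip": [0.1,0.1,0.1],
  "xyz": [
    [0,0,-0.001],
    [0,0,-0.001],
    [0,0,-0.001]
  ],
  "yaw": [0,0,0]
}}

```text
time_s: 18.52
ee_pos: [580.1, 77.5, 50.0]
ee_rot: [179.7, -1.0, 30.4]
force: [-0.4, 11.1, 31.0]
gripper_width: 55.4
gripper_force: 19.3
```

>>> {"method": "send_rows", "body": {
  "grip": [0.22,0.24,0.26,0.28],
  "xyz": [
    [0,0,0.001],
    [0,0,0.002],
    [0,0,0.002],
    [0,0,0.002]
  ],
  "yaw": [0,0,0,0]
}}

```text
time_s: 18.85
ee_pos: [579.7, 77.0, 49.5]
ee_rot: [179.7, -0.9, 30.3]
force: [3.5, 7.5, 16.7]
gripper_width: 58.2
gripper_force: 4.8
```

>>> {"method": "send_rows", "body": {
  "grip": [0.3,0.33,0.36,0.4,0.45],
  "xyz": [
    [0,0,0],
    [0,0,0],
    [0,0,0],
    [0,0,0],
    [0,0,0]
  ],
  "yaw": [0,0,0,0,0]
}}

```text
time_s: 19.27
ee_pos: [579.7, 76.6, 49.5]
ee_rot: [179.7, -0.9, 30.3]
force: [3.6, 5.4, 16.7]
gripper_width: 65.8
gripper_force: 3.1
```

>>> {"method": "send_rows", "body": {
  "grip": [0.5,0.6,0.7,0.8,0.8,0.8],
  "xyz": [
    [0,0,0],
    [0,0,0],
    [0,0,0],
    [0,0,0],
    [0,0,0],
    [0,0,0]
  ],
  "yaw": [0,0,0,0,0,0]
}}

```text
time_s: 19.77
ee_pos: [579.7, 76.1, 49.5]
ee_rot: [179.7, -0.8, 30.3]
force: [2.8, 5.6, 17.3]
gripper_width: 82.2
gripper_force: 0.0
```

>>> {"method": "send_rows", "body": {
  "grip": [0.9,1,1,1,1,1,1,1],
  "xyz": [
    [0,0,0.02],
    [0,0,0.05],
    [0,0,0.09],
    [0,0,0.12],
    [0,0,0.14],
    [0,0,0.154],
    [0,0,0.154],
    [0,0,0.154]
  ],
  "yaw": [0,0,0,0,0,0,0,0]
}}

```text
time_s: 20.43
ee_pos: [573.4, 74.2, 198.8]
ee_rot: [179.9, -0.0, 30.3]
force: [0.4, 1.1, -0.3]
gripper_width: 91.2
gripper_force: 0.0
```

```bash
python3 - <<'E'
from h import *
d=snap('wrist','w9');print(env.state()['ee_pos'].round(1))
for n in('w8','w9'):
    dd=load(n)
    for b in(52,66): print(n,b,[int(samp(dd,P(a,b,11)).sum()) for a in np.arange(36,10,-1)])
    # button column profile along y at x=-4.5
    u,v=map(int,proj(dd,P(-4.5,62,20)));g=dd['frame'].astype(int).sum(2)
    print((u,v));print('\n'.join(' '.join(f'{k:3d}' for k in r) for r in g[v-16:v+18:2,u-18:u+19:2]))
E
```

```text
[572.7  74.3 197.7]
w8 52 [680, 674, 614, 197, 177, 187, 195, 194, 200, 196, 194, 199, 191, 191, 196, 190, 194, 188, 190, 183, 160, 151, 162, 169, 189, 210]
w8 66 [686, 686, 663, 371, 195, 194, 202, 195, 196, 196, 200, 196, 193, 189, 194, 191, 196, 190, 187, 188, 173, 165, 178, 185, 192, 228]
(274, 188)
259 274 286 285 275 277 277 279 272 273 272 272 274 270 262 268 265 270 267
253 278 284 281 276 275 278 276 272 274 269 273 272 272 270 263 263 262 264
256 273 277 280 276 279 276 272 272 272 268 264 269 268 267 266 267 265 263
253 272 279 280 273 275 261 189 174 172 202 235 261 273 268 263 267 262 264
255 272 280 280 250 188 168 176 177 172 171 170 166 240 264 268 261 262 260
250 270 278 257 175 178 172 175 163 159 168 173 173 177 228 265 262 261 261
253 270 273 177 171 171 134 129 127 123 129 139 168 173 179 254 259 256 256
246 272 234 178 173 126 149 194 236 224 186 149 121 161 168 189 261 256 260
248 263 181 180 146 156 193 194 201 194 199 191 142 136 174 180 261 262 263
248 258 177 177 144 186 187 188 192 189 183 182 173 143 168 169 254 258 258
246 253 180 172 162 185 181 184 187
[... 1373 characters left out ...]
 176 259 262 257
258 263 180 183 148 190 189 190 187 192 186 182 186 158 176 174 235 259 262
249 256 183 181 158 181 180 184 184 183 181 180 178 163 167 173 215 260 260
252 261 186 181 167 176 178 176 181 178 177 174 168 171 156 172 205 256 259
247 263 187 177 157 179 171 168 176 172 171 172 166 159 170 175 219 260 261
247 263 190 181 163 170 175 170 174 174 168 171 161 153 179 173 250 257 258
248 264 243 187 184 165 165 173 169 173 167 162 149 157 177 193 262 262 258
247 267 277 205 178 178 165 165 162 163 158 160 165 177 175 243 260 259 257
243 263 275 270 205 180 181 177 169 169 180 176 178 175 233 259 255 259 254
241 258 270 272 268 234 196 180 184 180 183 179 206 254 257 256 253 256 262
```

The trigger face now sits at x≈27, which is 5–6 mm in and about 4 mm short of home. The button's disc has sunk into its bezel, and nothing is touching the drill. Handing in.

```bash
python3 -c "
from workcell import env
print(env.job_done())"
```

```text
the job is handed in; nothing more can be done
None
```

The drill's trigger is held in by its lock alone: its face sits about 27 mm along the drill's x, roughly 4 mm short of home, with the button sunk in its bezel and the gripper clear, handed in at about 20 s; the first try seems to have locked too, but my check squeeze undid it, so I repeated it, and the wrist force peaked near 33 N.

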